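# Put the pocket books on their colour's pile

### The job

Put away the red and blue pocket books: on the pile topped by the big red book lay the larger red pocket book and then the smaller red one on top of it, and likewise the two blue ones on the blue-topped pile. Lay each flat, in the middle of what it lies on and squared up with it (either way round), and set it down without dropping it; the piles differ in height, so feel for the top. Leave the green pocket book, the dish of medals, the magnifying glass and the carved figure where they are.

Things in the scene. Friction and masses are not known exactly. Their poses are not given: they have to be found in the camera images.
- red_large: larger red cloth-bound pocket book, closed and rigid, lying flat, 92 long x 58 wide x 24 mm thick; origin at the centre of its underside, x along its 92 mm edge, y across its 58 mm width, z up (upright at start); either side or end counts the same; two thin gold lines on the cover; about 110 g
- red_small: smaller red cloth-bound pocket book, closed and rigid, lying flat, 70 long x 44 wide x 18 mm thick; origin at the centre of its underside, x along its 70 mm edge, y across its 44 mm width, z up (upright at start); either side or end counts the same; two thin gold lines on the cover; about 50 g
- blue_large: larger blue cloth-bound pocket book, closed and rigid, lying flat, 92 long x 58 wide x 24 mm thick; origin at the centre of its underside, x along its 92 mm edge, y across its 58 mm width, z up (upright at start); either side or end counts the same; two thin gold lines on the cover; about 110 g
- blue_small: smaller blue cloth-bound pocket book, closed and rigid, lying flat, 70 long x 44 wide x 18 mm thick; origin at the centre of its underside, x along its 70 mm edge, y across its 44 mm width, z up (upright at start); either side or end counts the same; two thin gold lines on the cover; about 50 g
- red_pile: fixed pile of larger old books topped by a red one (level, firm 165 x 115 mm cover, two thin gold lines; the biggest red thing). Origin on the table under the pile's centre, x along the 165 mm edge, z up. The height of its top is not given by this pose: 62 to 92 mm above the table, different each time and for each pile, so feel for it or look
- blue_pile: fixed pile of larger old books topped by a blue one (level, firm 165 x 115 mm cover, two thin gold lines; the biggest blue thing). Origin on the table under the pile's centre, x along the 165 mm edge, z up. The height of its top is not given by this pose: 62 to 92 mm above the table, different each time and for each pile, so feel for it or look
- green_book: green cloth-bound pocket book, closed and rigid, lying flat, 92 long x 58 wide x 24 mm thick; origin at the centre of its underside, x along its 92 mm edge, y across its 58 mm width, z up (upright at start); either side or end counts the same; two thin gold lines on the cover; not part of the job, leave it where it lies
- medal_dish: round pink enamel dish of medals, 150 mm across, 19 mm high, origin at the centre of its underside; leave alone
- magnifier: brass-rimmed magnifying glass lying flat, lens 80 mm across, 10 mm high, black handle reaching 136 mm from the lens centre along its -x; origin under the lens centre; leave alone
- figure: small black carved animal on a wooden foot, 60 x 40 mm, 67 mm high, origin at the centre of its underside; leave alone

How it is judged:
By the outcome, as a careful person would: the job done as asked, in the order asked, and still so for the second after the job is handed in, with the robot touching nothing.
It also fails if it takes over 136 s, if anything falls off the work surface, if the arm or the gripper's body presses on something with over 40 N, if the wrist force passes 120 N, or if a joint passes its speed limit or range.

### The arm

A 7-joint arm with a two-finger parallel gripper is mounted at the origin on the work surface. World frame = base frame: x ahead of the robot, y to its left, z up, the work surface at z = 0. Lengths are in m, angles in rad, forces in N, time in s.
With the tool pointing down it reaches from about 0.425 to 1.025 m from the base axis. Payload 9.4 kg.
Tool frame: the origin (TCP) lies midway between the tips of the shut fingers; the grasp point (between the pads) lies 19 mm behind it; x points along the fingers, y is the direction in which the jaws open and shut, and the axes are right-handed (so a half turn about x gives the same grasp; the last joint's range is limited). The gripper opens to 85 mm and grips with 20 to 120 N. Pads are 22 mm wide; open, the fingers measure 114 mm over their backs; the gripper's body (76 mm by 85 mm) begins 54 mm behind the grasp point. The pads swing forward as they close: fully open they stand 13 mm farther back than shut.
Start: joints at [-0.077, 0.599, -0.003, 1.599, 0.002, 0.943, -0.08], TCP at [0.725, -0, 0.231] pointing down, gripper open.
Joint ranges: [-2.57, 2.57], [-0.35, 1.97], [-1.29, 1.29], [0.11, 2.56], [-1.05, 4.19], [0.11, 1.86], [-2.63, 2.63]. Speed limits (rad/s): [2.22, 2.22, 3.01, 3.01, 3.14, 3.14, 3.14].

### API

Orientations are given as a unit quaternion [w, x, y, z].
In Python, from station import r gives the robot as it stands.
- The arm moves only by the tool send_rows, never from a script. Its argument "commands" is text: rows parted by semicolons, each of 7 numbers parted by spaces: the opening in per cent of the stroke, from 0 (shut) to 100 (fully open), then the shift along the world's x, y, z in mm, then the turn, a rotation vector about the world's x, y, z in rad. In form: jaw tx ty tz rx ry rz; .... A call has 1 to 12 rows; each row is the pose to reach, as a shift and turn from the pose commanded when the call began; what a row does not reach only later rows make up. A row lasts 1/10 s, in which the tool goes at most 50 mm and 8.59 degrees, less where a joint would pass 70% of its speed; a pose out of reach is approached as far as the arm can. A call with a gripper value outside its range is refused whole. The fingers move at their own pace and stop on an object; "newtons" is the grip in N (left out, the last holds). Time passes only in rows, so rows that repeat a pose let the fingers close. It gives the time, the measured TCP pose, the force and the opening at its end, in the units of the state.
- r.observe(): the state, without advancing time (a new reading comes with each control period).
- r.grab_frame(name): name is "scene" or "side" or "wrist"; returns a dict with "img" (420x560x3 uint8, red, green, blue), "depth" (420x560 float32, m along the optical axis (not along the pixel's ray), 0 where there is no reading), "fx", "fy", "cx", "cy" (pixels), "R" (3x3) and "t" (3): a world point X has camera coordinates R X + t. Camera axes: x right, y down, z forward; pixel columns grow to the right and rows downward; lengths in m; the calibration is good to about 2 mm. A picture is of the moment at which its call begins.
- r.hand_in(): hands the job in, once; it reports no verdict.
Trained networks look in a picture, given as the dict that the camera call returned (one of the last four; its "shot" number tells which), for a name from the list of things; names that differ only in an ending like _2 or _b are one class to them, and where a whole thing is asked for, a point or a joint stands for the part that bears it (a point fixed in the world has none). Each returns a list of dicts, best first, with "score" (0 to 1); they miss things now and then, are a little off and sometimes report something else, mostly with a low value. They report only what shows in the picture. A call takes as long as a camera call.
- r.masks_of(thing, picture): "pixels" (420x560 bool, what is visible of it).
- r.landmark_of(thing, picture): "location" ([x, y, z] in m, in world coordinates, good to about 4 mm: a listed point, or the origin of a listed thing).
The state is a dict: "time": time; "joints": joint angles; "qd": joint speeds; "tau": joint torques, N m; "position": TCP position; "tcp_rot": TCP orientation; "ft_force": force on the tool from outside, world axes, zero at the start; "moment": the same for the moment, N m; "finger_gap": opening from 0.0 (shut) to 1.0 (fully open).
Only numpy, scipy, OpenCV 4.12 (cv2) and the standard library are available. Lean on these libraries where they do the work, as an engineer would, in place of code of your own. Each camera call takes 0.05 s, during which the arm holds its last target. There are 200 camera calls.

## Working session

There is one attempt and no reset: what is moved stays moved. The work goes in short steps, Python scripts to look and compute and a tool call to move; the robot and the scene stay as the last step left them, time stands still between calls to the robot, and variables do not carry over. Pictures are saved under pics/ and viewed, about 12 in all and at most 16, crops included, and the job is handed in when it is done.

Besides the shell and the picture viewer there is one more tool, called after "Request:" by a JSON object that holds its "name" and its "arguments", one argument or row to a line. send_rows: Moves the arm, as the interface text tells. Its arguments: {"type":"object","properties":{"commands":{"type":"string"},"newtons":{"type":"number"}},"required":["commands"]}

```bash
mkdir -p pics; cat > h.py <<'E'
import numpy as np, cv2
from station import r
def cloud(f):
    d=f["depth"]; v,u=np.indices(d.shape)
    P=np.stack([(u-f["cx"])/f["fx"]*d,(v-f["cy"])/f["fy"]*d,d],-1)
    return (P-f["t"])@f["R"]
def top(f,m,tol=.004,zmin=.006):
    """rect fit of top face of masked thing -> cx,cy,z,long,short,yaw deg"""
    C=cloud(f); ok=m&(f["depth"]>0); P=C[ok]; P=P[P[:,2]>zmin]
    if len(P)<30: return None
    h,e=np.histogram(P[:,2],bins=np.arange(0,.25,.002)); 
    hs=h[:-1]+h[1:]; k=hs.argmax(); z=np.median(P[abs(P[:,2]-e[k+1])<.004][:,2])
    T=P[abs(P[:,2]-z)<tol]
    (x,y),(a,b),t=cv2.minAreaRect((T[:,:2]*1000).astype(np.float32))
    if a<b: a,b,t=b,a,t+90
    t=(t+90)%180-90
    return [round(float(q),1) for q in (x,y,z*1000,a,b,t)]+[len(T)]
E
python3 - <<'E'
from h import *
o=r.observe(); print(o["time"],o["tcp_rot"],o["ft_force"])
F={}
for c in("scene","side"):
    f=r.grab_frame(c); F[c]=f; cv2.imwrite(f"pics/{c}0.png",f["img"][:,:,::-1])
    print(c,"cam",-f["R"].T@f["t"])
    for n in "red_large red_small blue_large blue_small red_pile blue_pile green_book medal_dish magnifier figure".split():
        for m in r.masks_of(n,f)[:2]:
            v,u=np.nonzero(m["pixels"]); print(n,round(m["score"],2),int(u.mean()),int(v.mean()),top(f,m["pixels"]))
        for l in r.landmark_of(n,f)[:1]: print("    lm",round(l["score"],2),np.round(np.array(l["location"])*1000))
E
```

```text
0.0 [-0.49967064 -0.49954775 -0.50038232  0.50039867] [0.72368928 0.42803997 0.09050454]
scene cam [ 1.15985649 -0.22296754  0.93800778]
    lm 0.94 [600.  76.  -4.]
red_small 0.57 243 225 [608.7, -90.2, 17.8, 71.5, 43.8, -8.2, 433]
    lm 0.94 [608. -91.   2.]
blue_large 0.28 299 204 [597.4, 67.8, 23.7, 94.0, 41.2, -34.0, 319]
    lm 0.75 [612. -95.   3.]
blue_small 0.86 206 179 [439.5, -135.6, 17.5, 71.9, 46.1, 37.2, 365]
blue_small 0.62 376 231 [754.4, 203.6, 15.5, 60.7, 40.2, 6.5, 148]
    lm 0.56 [ 439. -138.    2.]
red_pile 0.92 137 214 [513.3, -319.0, 85.2, 166.6, 114.1, 6.8, 2848]
    lm 0.92 [ 514. -325.    3.]
blue_pile 0.59 400 156 [574.9, 367.3, 64.6, 169.9, 118.2, -15.2, 2087]
    lm 0.69 [574. 366.   4.]
medal_dish 0.73 305 277 [794.2, -1.7, 13.8, 147.3, 146.9, 76.5, 1644]
    lm 0.61 [794.  -5.   4.]
    lm 0.64 [ 778. -156.    1.]
figure 0.73 376 231 [755.4, 200.6, 15.7, 59.4, 35.9, 8.6, 135]
    lm 0.94 [755. 201.  -1.]
side cam [ 0.52564128 -0.67157125  0.48149104]
red_large 0.17 379 259 [817.8, -172.7, 7.5, 167.4, 76.5, -19.7, 1044]
    lm 0.67 [601.  73.  -1.]
red
[... 217 characters left out ...]
.1, -136.9, 17.9, 70.6, 47.0, 36.9, 725]
    lm 0.78 [ 433. -138.   -3.]
red_pile 0.98 226 335 [511.7, -319.8, 85.1, 165.1, 118.0, 6.7, 8849]
blue_pile 0.79 231 139 [575.8, 364.7, 65.4, 162.8, 122.8, -15.0, 935]
    lm 0.86 [570. 368.  -1.]
green_book 0.7 187 186 [444.8, 164.9, 24.1, 91.8, 61.9, -14.9, 515]
green_book 0.25 181 271 [437.8, -137.1, 17.9, 69.8, 47.0, 36.9, 708]
    lm 0.62 [442. 169.   1.]
medal_dish 0.74 348 206 [793.5, -4.7, 14.4, 147.9, 146.1, -14.1, 1155]
    lm 0.81 [795.  -4.  -2.]
magnifier 0.56 380 259 [818.9, -173.1, 7.6, 169.7, 76.5, -19.7, 1058]
    lm 0.76 [ 775. -162.   -2.]
figure 0.68 307 162 [753.2, 199.0, 16.1, 58.3, 38.0, 7.3, 114]
    lm 0.88 [754. 204.  -2.]
```

```bash
python3 -c "
import cv2,numpy as np
cv2.imwrite('pics/a.png',cv2.imread('pics/scene0.png'))"
```

```text
(no output)
```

View pics/scene0.png

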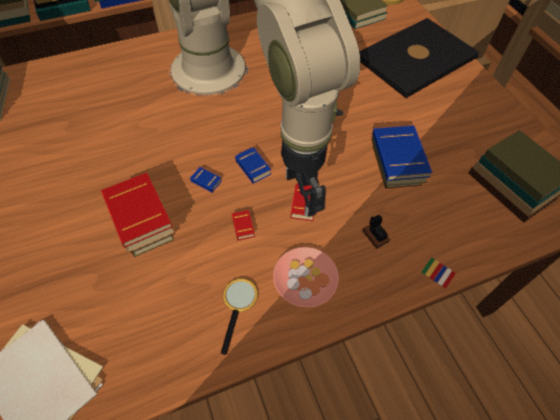

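View pics/side0.png

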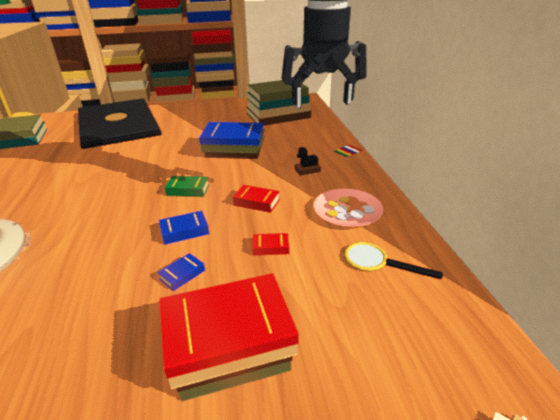

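The scene view shows red_large at about (303,203), half hidden by the gripper. Red_small is at (243,225), blue_large at (253,165) and blue_small at (206,179). The piles are at (137,214) for red and (400,156) for blue. The side view shows everything, with red_large at (256,197). I'll refine the fits by colour.

```bash
cat >> h.py <<'E'
def col(f,c):
    H=cv2.cvtColor(f["img"],cv2.COLOR_RGB2HSV).astype(int); h,s,v=H[...,0],H[...,1],H[...,2]
    return ((((h<7)|(h>172))&(s>170)) if c=="red" else ((h>105)&(h<130)&(s>120)))&(v>50)
def fit(f,c,xy,rad,zr):
    """rect around expected xy (mm) using colour and height window zr (mm)"""
    C=cloud(f)*1000; m=(f["depth"]>0)&(np.hypot(C[...,0]-xy[0],C[...,1]-xy[1])<rad)&(C[...,2]>zr[0])&(C[...,2]<zr[1])
    if c: m&=cv2.morphologyEx(col(f,c).astype(np.uint8),cv2.MORPH_CLOSE,np.ones((5,5)))>0
    T=C[m]
    if len(T)<20: return None
    (x,y),(a,b),t=cv2.minAreaRect(T[:,:2].astype(np.float32))
    if a<b: a,b,t=b,a,t+90
    return [round(float(q),1) for q in (x,y,np.median(T[:,2]),a,b,(t+90)%180-90)]+[len(T)]
def jaw():
    o=r.observe(); from scipy.spatial.transform import Rotation as R
    w,x,y,z=o["tcp_rot"]; M=R.from_quat([x,y,z,w]).as_matrix()
    return o["time"],np.round(o["position"]*1000 if hasattr(o["position"],'shape') else np.array(o["position"])*1000,1),"jaw deg",round(float(np.degrees(np.arctan2(M[1,1],M[0,1]))),1),"ax",np.round(M[:,0],3),"F",np.round(o["ft_force"],1),"gap",round(o["finger_gap"],3),"j",np.round(o["joints"],2)
E
python3 - <<'E'
from h import *
L=[("red_large","red",(600,75),62,(19,29)),("red_small","red",(608,-91),50,(13,23)),("blue_large","blue",(440,-4),62,(19,29)),("blue_small","blue",(438,-137),50,(13,23)),("red_pile","red",(512,-320),115,(79,91)),("blue_pile","blue",(575,366),115,(59,71))]
for c in("scene","side"):
    f=r.grab_frame(c)
    for l in L: print(c,l[0],fit(f,*l[1:]))
print(*jaw())
E
```

```text
scene red_large [601.4, 75.0, 23.8, 93.9, 55.9, -28.2, 333]
scene red_small [608.3, -90.2, 17.8, 73.3, 43.9, -8.2, 442]
scene blue_large [439.6, -4.4, 23.7, 92.2, 59.2, 10.7, 555]
scene blue_small [439.9, -136.3, 17.7, 69.9, 45.0, 37.5, 346]
scene red_pile [512.1, -318.7, 85.3, 170.1, 115.2, 6.8, 2952]
scene blue_pile [574.0, 366.7, 64.7, 165.7, 115.5, -14.9, 2037]
side red_large [601.8, 74.8, 24.1, 91.7, 60.9, -29.7, 599]
side red_small [607.3, -92.3, 18.0, 67.5, 46.2, -6.6, 568]
side blue_large [438.7, -5.7, 24.1, 89.5, 61.1, 11.5, 782]
side blue_small [438.0, -137.7, 17.8, 68.3, 44.9, 36.9, 681]
side red_pile [511.5, -320.1, 85.1, 164.9, 117.1, 6.6, 9011]
side blue_pile [574.7, 365.3, 65.3, 164.8, 120.0, -15.5, 1023]
2.2 [725.    0.  231.3] jaw deg 0.0 ax [-0. -0. -1.] F [ 0.8  0.  -0.8] gap 1.004 j [-0.08  0.6  -0.    1.6   0.    0.94 -0.08]
```

Request:
{"name": "send_rows", "arguments": {
  "commands": "100 -123.5 75 -131 0 0 1.065;100 -123.5 75 -131 0 0 1.065;100 -123.5 75 -131 0 0 1.065;100 -123.5 75 -131 0 0 1.065;100 -123.5 75 -131 0 0 1.065;100 -123.5 75 -131 0 0 1.065;100 -123.5 75 -131 0 0 1.065;100 -123.5 75 -131 0 0 1.065;100 -123.5 75 -131 0 0 1.065;100 -123.5 75 -131 0 0 1.065",
  "newtons": 30
}}

```text
time: 3.2
position: [0.6016, 0.0749, 0.1003]
tcp_rot: [0.684, 0.178, 0.684, -0.178]
ft_force: [0.1, 0.3, 0.0]
finger_gap: 0.999
```

```bash
python3 - <<'E'
from h import *
print(*jaw())
f=r.grab_frame("wrist"); cv2.imwrite("pics/w1.png",f["img"][:,:,::-1])
print(fit(f,"red",(601,75),62,(14,34)), -f["R"].T@f["t"])
E
```

```text
3.2 [601.6  74.9 100.3] jaw deg 60.8 ax [ 0. -0. -1.] F [0.1 0.3 0. ] gap 0.999 j [-0.03  0.64 -0.28  1.97  0.31  0.57  0.54]
[601.9, 75.5, 22.4, 92.9, 58.2, -30.5, 10986] [0.54341174 0.1078446  0.24132668]
```

View pics/w1.png

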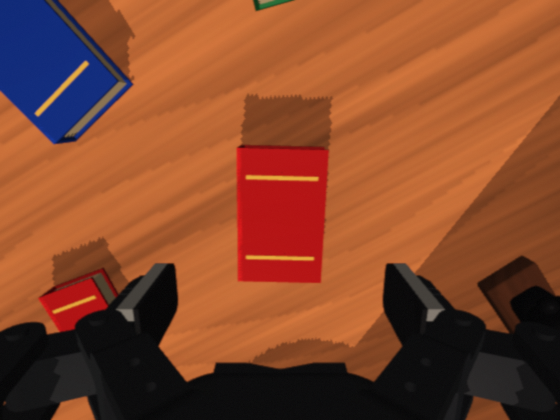

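The wrist view shows red_large centred between the fingers, at about (283,213) and aligned with the jaws. I'll go down and grip.

Request:
{"name": "send_rows", "arguments": {
  "commands": "100 0 0 -50 0 0 0;100 0 0 -90 0 0 0;100 0 0 -99 0 0 0;100 0 0 -99 0 0 0;40 0 0 -99 0 0 0;40 0 0 -99 0 0 0;40 0 0 -99 0 0 0;40 0 0 -99 0 0 0;40 0 0 -99 0 0 0;40 0 0 -99 0 0 0;40 0 0 -99 0 0 0;40 0 0 -99 0 0 0",
  "newtons": 35
}}

```text
time: 4.45
position: [0.6026, 0.0751, 0.0034]
tcp_rot: [0.686, 0.178, 0.684, -0.177]
ft_force: [-0.9, -0.3, 8.2]
finger_gap: 0.672
```

Request:
{"name": "send_rows", "arguments": {
  "commands": "40 0 0 10 0 0 0;40 0 0 30 0 0 0;40 0 0 70 0 0 0;40 0 0 120 0 0 0;40 0 0 170 0 0 0.1;40 -10 -45 170 0 0 0.2;40 -20 -90 170 0 0 0.3;40 -30 -135 170 0 0 0.4;40 -40 -180 170 0 0 0.5;40 -50 -225 170 0 0 0.627;40 -60 -270 170 0 0 0.627;40 -70 -314 170 0 0 0.627"
}}

```text
time: 5.65
position: [0.5305, -0.2413, 0.1726]
tcp_rot: [0.706, -0.043, 0.706, 0.042]
ft_force: [0.2, -0.5, -2.0]
finger_gap: 0.668
```

Request:
{"name": "send_rows", "arguments": {
  "commands": "40 -10 -40 0 0 0 0;40 -19.6 -80.4 0 0 0 0;40 -19.6 -80.4 0 0 0 0;40 -19.6 -80.4 0 0 0 0;40 -19.6 -80.4 0 0 0 0;40 -19.6 -80.4 0 0 0 0"
}}

```text
time: 6.25
position: [0.5125, -0.3179, 0.1718]
tcp_rot: [0.706, -0.044, 0.706, 0.044]
ft_force: [-0.1, -0.5, -1.7]
finger_gap: 0.667
```

```bash
python3 - <<'E'
from h import *
print(*jaw())
f=r.grab_frame("wrist"); cv2.imwrite("pics/w2.png",f["img"][:,:,::-1])
print("pile",fit(f,None,(512,-319),115,(75,95)))
C=cloud(f)*1000
for a in ("wrist","side"):
    g=f if a=="wrist" else r.grab_frame(a)
    print(a,"book",fit(g,"red",(512,-319),80,(180,205)),"pile",fit(g,"red",(512,-319),115,(77,93)))
E
```

```text
6.25 [ 512.5 -317.9  171.8] jaw deg 97.1 ax [ 0.001  0.    -1.   ] F [-0.1 -0.5 -1.7] gap 0.667 j [ 0.82  0.57 -0.54  1.92  0.41  0.76  1.75]
pile [485.4, -323.3, 83.8, 115.9, 112.8, -82.9, 14712]
wrist book [508.2, -317.2, 190.8, 85.9, 60.8, 5.9, 27236] pile [485.6, -323.1, 83.8, 115.3, 113.2, -83.4, 13880]
side book [511.9, -318.7, 191.8, 91.7, 60.2, 6.0, 2132] pile [511.2, -320.0, 85.1, 165.0, 117.3, 6.9, 9140]
```

View pics/w2.png

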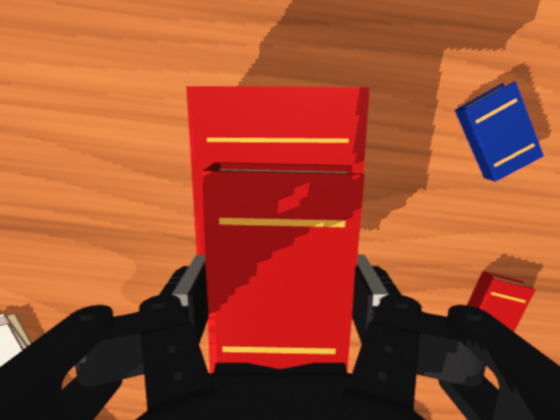

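The wrist view shows the gripped book level, with a pad on each side at about x 190 and x 370, and the pile underneath. I'll correct by about 1.5 mm and feel downward.

Request:
{"name": "send_rows", "arguments": {
  "commands": "40 -0.7 -1.6 -30 0 0 0.01;40 -0.7 -1.6 -60 0 0 0.01;40 -0.7 -1.6 -72 0 0 0.01;40 -0.7 -1.6 -77 0 0 0.01;40 -0.7 -1.6 -78 0 0 0.01;40 -0.7 -1.6 -79 0 0 0.01;40 -0.7 -1.6 -79 0 0 0.01;40 -0.7 -1.6 -79 0 0 0.01"
}}

```text
time: 7.15
position: [0.5116, -0.3213, 0.0931]
tcp_rot: [0.706, -0.047, 0.705, 0.046]
ft_force: [-0.2, -1.4, -2.4]
finger_gap: 0.668
```

Request:
{"name": "send_rows", "arguments": {
  "commands": "40 0 0 -1 0 0 0;40 0 0 -2 0 0 0;40 0 0 -2 0 0 0"
}}

```text
time: 7.45
position: [0.5111, -0.321, 0.0903]
tcp_rot: [0.706, -0.046, 0.706, 0.046]
ft_force: [-0.6, 0.5, -0.7]
finger_gap: 0.668
```

```bash
python3 - <<'E'
from h import *
print(*jaw())
f=r.grab_frame("side")
print("book",fit(f,"red",(512,-319),80,(104,120)),"pile",fit(f,"red",(512,-319),115,(77,93)))
f=r.grab_frame("scene")
print("book",fit(f,"red",(512,-319),80,(104,120)),"pile",fit(f,"red",(512,-319),115,(77,93)))
E
```

```text
7.45 [ 511.1 -321.    90.3] jaw deg 97.5 ax [-0. -0. -1.] F [-0.6  0.5 -0.7] gap 0.668 j [ 0.77  0.68 -0.46  1.97  0.51  0.61  1.67]
book [510.4, -320.7, 110.4, 92.0, 60.6, 6.3, 1731] pile [511.4, -319.9, 85.1, 164.7, 117.4, 6.7, 5875]
book [521.5, -315.1, 110.5, 85.1, 72.3, -8.0, 733] pile [513.4, -318.6, 85.3, 167.8, 115.0, 6.8, 1466]
```

Request:
{"name": "send_rows", "arguments": {
  "commands": "40 0.5 1 0 0 0 0;40 0.5 1 -1 0 0 0;40 0.5 1 -1 0 0 0"
}}

```text
time: 7.85
position: [0.5117, -0.3199, 0.0891]
tcp_rot: [0.706, -0.046, 0.706, 0.046]
ft_force: [-0.1, -0.2, -0.9]
finger_gap: 0.672
```

Request:
{"name": "send_rows", "arguments": {
  "commands": "40 0 0 -0.5 0 0 0;40 0 0 -1 0 0 0;40 0 0 -1 0 0 0"
}}

```text
time: 8.15
position: [0.5117, -0.32, 0.0889]
tcp_rot: [0.706, -0.047, 0.706, 0.046]
ft_force: [-1.5, 1.1, 6.0]
finger_gap: 0.668
```

Contact felt at 6 N. I'll release and rise.

Request:
{"name": "send_rows", "arguments": {
  "commands": "75 0 0 0.5 0 0 0;85 0 0 0.5 0 0 0;100 0 0 0.5 0 0 0;100 0 0 0.5 0 0 0;100 0 0 0.5 0 0 0;100 0 0 20 0 0 0;100 0 0 60 0 0 0;100 0 0 110 0 0 0"
}}

```text
time: 8.95
position: [0.5107, -0.3194, 0.1979]
tcp_rot: [0.704, -0.046, 0.707, 0.047]
ft_force: [0.6, -1.2, 0.2]
finger_gap: 1.002
```

```bash
python3 - <<'E'
from h import *
print(*jaw())
for c in("side","wrist","scene"):
    f=r.grab_frame(c)
    print(c,"book",fit(f,"red",(512,-319),80,(103,118)),"pile",fit(f,"red",(512,-319),115,(77,93)),fit(f,"red",(608,-91),50,(12,23)))
E
```

```text
8.95 [ 510.7 -319.4  197.9] jaw deg 97.5 ax [-0.003  0.002 -1.   ] F [ 0.6 -1.2  0.2] gap 1.002 j [ 0.85  0.55 -0.56  1.89  0.39  0.82  1.78]
side book [510.9, -319.7, 109.1, 91.9, 60.4, 5.9, 2684] pile [511.3, -319.7, 85.1, 164.6, 117.4, 6.8, 6045] [607.4, -91.7, 18.0, 67.2, 46.7, -7.5, 579]
wrist book [511.0, -320.2, 107.8, 92.6, 58.2, 6.1, 9510] pile [511.7, -320.2, 83.8, 165.7, 115.4, 6.8, 19508] [606.7, -92.0, 16.3, 69.7, 46.8, -8.3, 2165]
scene book [512.2, -318.6, 109.2, 94.7, 58.0, 6.2, 872] pile [512.5, -318.8, 85.2, 167.2, 115.2, 6.7, 2025] [608.4, -90.1, 17.8, 72.4, 44.1, -7.9, 443]
```

Red_large sits within about 0.5 mm and 0.7° of the pile. Next is red_small.

Request:
{"name": "send_rows", "arguments": {
  "commands": "100 20 45 0 0 0 -0.1;100 40 90 0 0 0 -0.2;100 58 135 -30 0 0 -0.271;100 75 180 -60 0 0 -0.271;100 95.8 228.7 -90 0 0 -0.271;100 95.8 228.7 -135 0 0 -0.271;100 95.8 228.7 -150 0 0 -0.271;100 95.8 228.7 -150 0 0 -0.271;100 95.8 228.7 -150 0 0 -0.271"
}}

```text
time: 10.0
position: [0.6068, -0.0915, 0.0478]
tcp_rot: [0.705, 0.049, 0.706, -0.049]
ft_force: [-0.5, -0.8, 0.7]
finger_gap: 1.001
```

```bash
python3 - <<'E'
from h import *
print(*jaw())
f=r.grab_frame("wrist"); cv2.imwrite("pics/w3.png",f["img"][:,:,::-1])
print(fit(f,"red",(607,-91),50,(10,24)))
E
```

```text
10.0 [606.8 -91.5  47.8] jaw deg 82.0 ax [-0.002 -0.    -1.   ] F [-0.5 -0.8  0.7] gap 1.001 j [ 0.29  0.73 -0.35  1.97  0.48  0.52  1.03]
[607.5, -91.8, 16.4, 70.9, 44.1, -7.9, 9472]
```

Request:
{"name": "send_rows", "arguments": {
  "commands": "100 0 -0.3 -30 0 0 0;100 0 -0.3 -46 0 0 0;100 0 -0.3 -46 0 0 0;20 0 -0.3 -46 0 0 0;20 0 -0.3 -46 0 0 0;20 0 -0.3 -46 0 0 0;20 0 -0.3 -46 0 0 0;20 0 -0.3 -46 0 0 0;20 0 -0.3 -46 0 0 0;20 0 -0.3 -46 0 0 0;20 0 -0.3 -46 0 0 0;20 0 -0.3 -46 0 0 0",
  "newtons": 30
}}

```text
time: 11.25
position: [0.608, -0.0918, 0.0034]
tcp_rot: [0.706, 0.049, 0.705, -0.05]
ft_force: [-1.0, -0.0, 6.0]
finger_gap: 0.505
```

Request:
{"name": "send_rows", "arguments": {
  "commands": "20 0 0 10 0 0 0;20 0 0 30 0 0 0;20 0 0 70 0 0 0;20 0 0 120 0 0 0.05;20 -15 -40 168 0 0 0.15;20 -33 -80 168 0 0 0.25;20 -51 -125 168 0 0 0.25;20 -70 -170 168 0 0 0.25;20 -85 -205 168 0 0 0.25;20 -96 -228.4 168 0 0 0.25;20 -96 -228.4 158 0 0 0.25;20 -96 -228.4 148 0 0 0.25"
}}

```text
time: 12.45
position: [0.5113, -0.3204, 0.1506]
tcp_rot: [0.706, -0.039, 0.706, 0.038]
ft_force: [0.1, 0.8, 1.1]
finger_gap: 0.504
```

Request:
{"name": "send_rows", "arguments": {
  "commands": "20 0 0 -15 0 0 0;20 0 0 -28 0 0 0;20 0 0 -30 0 0 0;20 0 0 -30 0 0 0;20 0 0 -30 0 0 0"
}}

```text
time: 12.95
position: [0.512, -0.3196, 0.1204]
tcp_rot: [0.706, -0.039, 0.706, 0.039]
ft_force: [0.2, -0.1, -0.2]
finger_gap: 0.508
```

```bash
python3 - <<'E'
from h import *
print(*jaw())
for c in("side","wrist"):
    f=r.grab_frame(c)
    print(c,"small",fit(f,"red",(512,-319),60,(128,145)),"book",fit(f,"red",(512,-319),80,(103,118)),"pile",fit(f,"red",(512,-319),115,(77,93)))
    cv2.imwrite(f"pics/{c}3.png",f["img"][:,:,::-1])
E
```

```text
12.95 [ 512.  -319.6  120.4] jaw deg 96.4 ax [ 0.  0. -1.] F [ 0.2 -0.1 -0.2] gap 0.508 j [ 0.8   0.64 -0.51  1.95  0.49  0.67  1.67]
side small [511.5, -319.2, 134.5, 70.1, 46.4, 6.7, 913] book [511.0, -320.1, 109.0, 92.5, 60.0, 6.6, 1260] pile [511.4, -319.8, 85.1, 164.8, 117.3, 6.6, 5947]
wrist small [511.5, -319.8, 133.5, 71.4, 70.7, 6.0, 15939] book [511.0, -320.0, 107.9, 92.7, 58.3, 6.1, 5299] pile [511.4, -320.1, 83.8, 165.1, 115.5, 6.5, 28173]
```

View pics/side3.png

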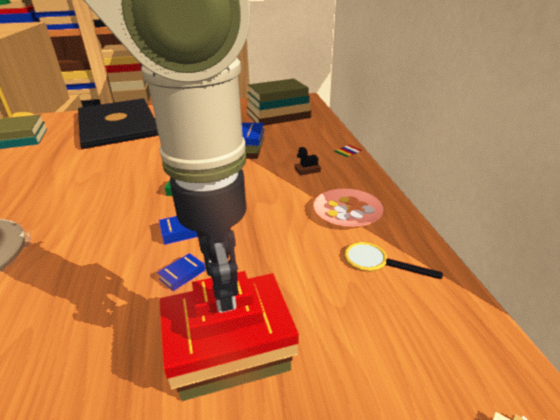

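The side view shows red_small level above red_large, at about (225,298), and centred to within 1 mm. I'll feel down.

Request:
{"name": "send_rows", "arguments": {
  "commands": "20 -0.3 -0.6 -3 0 0 0;20 -0.3 -0.6 -5 0 0 0;20 -0.3 -0.6 -6 0 0 0;20 -0.3 -0.6 -6.8 0 0 0;20 -0.3 -0.6 -6.8 0 0 0"
}}

```text
time: 13.55
position: [0.5111, -0.3206, 0.1133]
tcp_rot: [0.706, -0.039, 0.706, 0.039]
ft_force: [-0.3, -0.7, -0.9]
finger_gap: 0.507
```

Request:
{"name": "send_rows", "arguments": {
  "commands": "20 0 0 -0.5 0 0 0;20 0 0 -1 0 0 0;20 0 0 -1 0 0 0"
}}

```text
time: 13.85
position: [0.5112, -0.3206, 0.1129]
tcp_rot: [0.706, -0.039, 0.706, 0.039]
ft_force: [-1.4, 0.3, 5.1]
finger_gap: 0.504
```

Contact at 5 N. Releasing.

Request:
{"name": "send_rows", "arguments": {
  "commands": "58 0 0 0.5 0 0 0;70 0 0 0.5 0 0 0;100 0 0 0.5 0 0 0;100 0 0 0.5 0 0 0;100 0 0 0.5 0 0 0;100 0 0 20 0 0 0;100 0 0 50 0 0 0;100 0 0 90 0 0 0"
}}

```text
time: 14.65
position: [0.5103, -0.3202, 0.2021]
tcp_rot: [0.705, -0.038, 0.707, 0.04]
ft_force: [0.8, 0.5, -0.2]
finger_gap: 1.0
```

```bash
python3 - <<'E'
from h import *
print(*jaw())
for c in("side","wrist","scene"):
    f=r.grab_frame(c)
    print(c,"small",fit(f,"red",(512,-319),60,(121,135)),"book",fit(f,"red",(512,-319),80,(103,118)),"pile",fit(f,"red",(512,-319),115,(77,93)))
    print(fit(f,"blue",(440,-4),62,(17,29)),fit(f,"blue",(439,-137),50,(11,23)))
E
```

```text
14.65 [ 510.3 -320.2  202.1] jaw deg 96.3 ax [-0.003  0.002 -1.   ] F [ 0.8  0.5 -0.2] gap 1.0 j [ 0.86  0.55 -0.58  1.89  0.4   0.83  1.75]
side small [510.7, -320.4, 127.1, 69.9, 46.4, 6.5, 1627] book [510.9, -320.1, 109.2, 91.9, 59.9, 5.9, 1283] pile [511.4, -320.0, 85.1, 164.8, 117.2, 6.7, 5957]
[435.9, -6.8, 24.0, 83.6, 59.5, 11.5, 727] [438.2, -137.1, 17.9, 69.0, 45.9, 36.9, 715]
wrist small [510.5, -320.8, 125.8, 70.4, 44.1, 6.2, 5943] book [510.7, -320.2, 107.9, 92.1, 58.2, 6.1, 3314] pile [511.6, -320.1, 83.8, 165.5, 115.4, 6.8, 19264]
None [437.7, -137.1, 16.3, 70.6, 45.7, 37.3, 3740]
scene small [511.5, -319.2, 127.2, 72.5, 43.9, 6.5, 523] book [512.3, -318.5, 109.6, 94.4, 58.0, 6.2, 357] pile [513.1, -318.7, 85.4, 168.5, 114.8, 6.8, 1991]
[440.0, -4.6, 23.8, 92.4, 58.2, 10.9, 561] [440.7, -136.7, 17.6, 71.5, 45.1, 36.3, 356]
```

Red is done. Next is blue_large.

Request:
{"name": "send_rows", "arguments": {
  "commands": "100 -10 45 0 0 0 0;100 -20 90 0 0 0 0.082;100 -31 135 -20 0 0 0.082;100 -41 180 -50 0 0 0.082;100 -51 225 -80 0 0 0.082;100 -61 270 -110 0 0 0.082;100 -71.9 315.6 -140 0 0 0.082;100 -71.9 315.6 -140 0 0 0.082;100 -71.9 315.6 -140 0 0 0.082;100 -71.9 315.6 -140 0 0 0.082"
}}

```text
time: 15.8
position: [0.4387, -0.0047, 0.0619]
tcp_rot: [0.703, -0.069, 0.704, 0.068]
ft_force: [-0.1, -0.8, -0.1]
finger_gap: 1.0
```

```bash
python3 - <<'E'
from h import *
print(*jaw())
f=r.grab_frame("wrist"); cv2.imwrite("pics/w4.png",f["img"][:,:,::-1])
print(fit(f,"blue",(439,-5),62,(16,30)))
E
```

```text
15.8 [438.7  -4.7  61.9] jaw deg 101.1 ax [-0.002 -0.001 -1.   ] F [-0.1 -0.8 -0.1] gap 1.0 j [ 0.1   0.59 -0.31  2.36  0.7   0.27  0.93]
[439.2, -4.5, 22.4, 92.3, 57.6, 10.9, 15037]
```

View pics/w4.png

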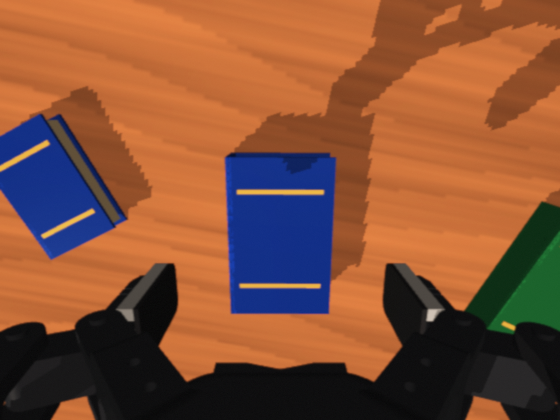

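The wrist view shows blue_large centred between the fingers, at about (281,235). Green is well clear at lower right. Grip.

Request:
{"name": "send_rows", "arguments": {
  "commands": "100 0 0 -40 0 0 0;100 0 0 -59 0 0 0;100 0 0 -60 0 0 0;100 0 0 -60 0 0 0;40 0 0 -60 0 0 0;40 0 0 -60 0 0 0;40 0 0 -60 0 0 0;40 0 0 -60 0 0 0;40 0 0 -60 0 0 0;40 0 0 -60 0 0 0;40 0 0 -60 0 0 0;40 0 0 -60 0 0 0",
  "newtons": 35
}}

```text
time: 17.05
position: [0.4398, -0.0057, 0.0034]
tcp_rot: [0.704, -0.068, 0.703, 0.067]
ft_force: [-1.1, -2.1, 7.2]
finger_gap: 0.669
```

Request:
{"name": "send_rows", "arguments": {
  "commands": "40 0 0 10 0 0 0;40 0 0 30 0 0 0;40 0 0 70 0 0 0;40 0 0 110 0 0 0;40 10 20 145 0 0 -0.1;40 25 65 148 0 0 -0.2;40 41 110 148 0 0 -0.3;40 57 155 148 0 0 -0.4;40 73 200 148 0 0 -0.455;40 89 245 148 0 0 -0.455;40 105 290 148 0 0 -0.455;40 120 330 148 0 0 -0.455"
}}

```text
time: 18.25
position: [0.559, 0.3274, 0.151]
tcp_rot: [0.701, 0.093, 0.702, -0.092]
ft_force: [0.6, -0.1, -0.8]
finger_gap: 0.666
```

Request:
{"name": "send_rows", "arguments": {
  "commands": "40 15.3 41 0 0 0 0;40 15.3 41 -30 0 0 0;40 15.3 41 -55 0 0 0;40 15.3 41 -68 0 0 0;40 15.3 41 -70 0 0 0;40 15.3 41 -70 0 0 0;40 15.3 41 -70 0 0 0"
}}

```text
time: 18.95
position: [0.5751, 0.3663, 0.0819]
tcp_rot: [0.701, 0.093, 0.701, -0.092]
ft_force: [-0.5, -0.0, -1.1]
finger_gap: 0.67
```

```bash
python3 - <<'E'
from h import *
print(*jaw())
for c in("side","wrist","scene"):
    f=r.grab_frame(c)
    print(c,"book",fit(f,"blue",(575,366),80,(92,110)),"pile",fit(f,"blue",(575,366),115,(57,73)))
    cv2.imwrite(f"pics/{c}5.png",f["img"][:,:,::-1])
E
```

```text
18.95 [575.1 366.3  81.9] jaw deg 74.9 ax [ 0.001  0.001 -1.   ] F [-0.5 -0.  -1.1] gap 0.67 j [-0.33  0.77 -0.52  1.79  0.55  0.73  0.16]
side book [575.4, 366.4, 102.5, 91.7, 63.2, -15.7, 254] pile [574.9, 362.9, 65.2, 163.6, 116.3, -15.7, 829]
wrist book [570.8, 367.6, 100.8, 84.7, 84.3, 74.8, 27057] pile [569.3, 367.9, 63.2, 153.4, 115.2, -15.3, 29569]
scene book [582.5, 361.8, 102.2, 84.6, 75.8, -7.0, 470] pile [574.4, 365.9, 64.6, 165.8, 114.7, -15.1, 1122]
```

View pics/scene5.png

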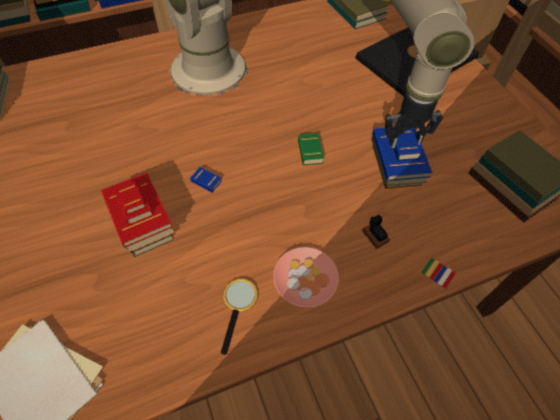

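The scene view shows blue_large level over the blue pile, at about (408,150). Green is undisturbed and the red stack is neat. Feel down.

Request:
{"name": "send_rows", "arguments": {
  "commands": "40 -0.4 0 -6 0 0 0;40 -0.4 0 -10 0 0 0;40 -0.4 0 -12 0 0 0;40 -0.4 0 -13 0 0 0;40 -0.4 0 -13 0 0 0;40 -0.4 0 -13 0 0 0"
}}

```text
time: 19.7
position: [0.574, 0.3658, 0.0684]
tcp_rot: [0.701, 0.092, 0.701, -0.093]
ft_force: [-3.4, -3.1, 10.8]
finger_gap: 0.668
```

Request:
{"name": "send_rows", "arguments": {
  "commands": "40 0 0 -0.5 0 0 0;40 0 0 -1 0 0 0;40 0 0 -1 0 0 0"
}}

```text
time: 20.0
position: [0.574, 0.3658, 0.0683]
tcp_rot: [0.701, 0.092, 0.701, -0.093]
ft_force: [-4.7, -5.5, 18.6]
finger_gap: 0.669
```

Request:
{"name": "send_rows", "arguments": {
  "commands": "40 0 0 1.5 0 0 0;40 0 0 1.6 0 0 0;75 0 0 1.8 0 0 0;85 0 0 1.8 0 0 0;100 0 0 1.8 0 0 0;100 0 0 1.8 0 0 0;100 0 0 1.8 0 0 0;100 0 0 20 0 0 0;100 0 0 60 0 0 0;100 0 0 110 0 0 0;100 0 0 140 0 0 0;100 0 0 140 0 0 0"
}}

```text
time: 21.2
position: [0.5757, 0.368, 0.2131]
tcp_rot: [0.703, 0.095, 0.699, -0.09]
ft_force: [-0.0, 0.1, -0.5]
finger_gap: 0.996
```

```bash
python3 - <<'E'
from h import *
print(*jaw())
for c in("side","wrist","scene"):
    f=r.grab_frame(c)
    print(c,"book",fit(f,"blue",(575,366),80,(82,97)),"pile",fit(f,"blue",(575,366),115,(57,73)),fit(f,"blue",(439,-137),50,(11,23)))
E
```

```text
21.2 [575.7 368.  213.1] jaw deg 74.9 ax [ 0.007  0.005 -1.   ] F [-0.   0.1 -0.5] gap 0.996 j [-0.27  0.63 -0.62  1.7   0.44  0.94  0.26]
side book [574.4, 365.3, 89.3, 92.2, 63.0, -14.5, 330] pile [574.1, 363.5, 65.4, 165.2, 117.0, -16.0, 759] [438.2, -137.5, 17.8, 67.8, 45.0, 36.9, 713]
wrist book [573.8, 366.1, 87.2, 91.9, 58.2, -15.1, 7713] pile [574.6, 366.3, 63.2, 164.6, 114.5, -15.7, 16082] None
scene book [573.8, 367.1, 88.6, 95.8, 60.2, -15.2, 614] pile [573.0, 366.5, 64.8, 168.0, 116.3, -15.1, 1236] [439.3, -136.8, 17.7, 70.3, 45.7, 38.2, 350]
```

Blue_large is within about 1 mm and 0.6°. Next is blue_small.

Request:
{"name": "send_rows", "arguments": {
  "commands": "100 -12 -46 0 0 0 0.1;100 -24 -92 0 0 0 0.2;100 -37 -138 0 0 0 0.3;100 -49 -184 0 0 0 0.4;100 -62 -230 0 0 0 0.5;100 -74 -276 -20 0 0 0.6;100 -87 -322 -40 0 0 0.7;100 -99 -368 -60 0 0 0.8;100 -111 -414 -80 0 0 0.911;100 -124 -460 -100 0 0 0.911;100 -135.6 -503.2 -120 0 0 0.911;100 -135.6 -503.2 -140 0 0 0.911"
}}

```text
time: 22.55
position: [0.4348, -0.143, 0.0645]
tcp_rot: [0.669, -0.223, 0.673, 0.222]
ft_force: [0.6, -0.0, 0.4]
finger_gap: 0.999
```

Request:
{"name": "send_rows", "arguments": {
  "commands": "100 0 0 0 0 0 0;100 0 0 0 0 0 0;100 0 0 0 0 0 0"
}}

```text
time: 22.85
position: [0.4394, -0.1357, 0.0672]
tcp_rot: [0.67, -0.226, 0.67, 0.226]
ft_force: [0.6, 0.5, 1.1]
finger_gap: 1.001
```

```bash
python3 - <<'E'
from h import *
print(*jaw())
f=r.grab_frame("wrist"); cv2.imwrite("pics/w6.png",f["img"][:,:,::-1])
print(fit(f,"blue",(439,-137),50,(10,24)))
E
```

```text
22.85 [ 439.4 -135.7   67.2] jaw deg 127.3 ax [ 0.001  0.001 -1.   ] F [0.6 0.5 1.1] gap 1.001 j [ 0.64  0.66 -0.67  2.3   0.96  0.49  1.41]
[437.9, -136.9, 16.4, 70.2, 43.7, 37.3, 7625]
```

View pics/w6.png

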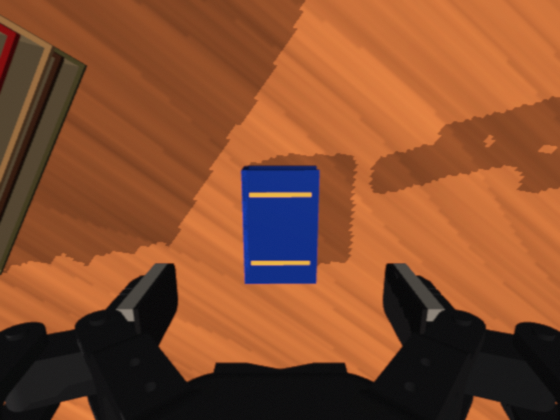

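Blue_small is centred at about (281,225) and the red pile is clear on the left. Grip.

Request:
{"name": "send_rows", "arguments": {
  "commands": "100 -0.4 0.1 -40 0 0 0;100 -0.4 0.1 -62 0 0 0;100 -0.4 0.1 -64 0 0 0;100 -0.4 0.1 -64 0 0 0;20 -0.4 0.1 -64 0 0 0;20 -0.4 0.1 -64 0 0 0;20 -0.4 0.1 -64 0 0 0;20 -0.4 0.1 -64 0 0 0;20 -0.4 0.1 -64 0 0 0;20 -0.4 0.1 -64 0 0 0;20 -0.4 0.1 -64 0 0 0;20 -0.4 0.1 -64 0 0 0",
  "newtons": 30
}}

```text
time: 24.1
position: [0.4386, -0.1374, 0.0034]
tcp_rot: [0.671, -0.225, 0.67, 0.225]
ft_force: [-0.4, -0.8, 9.2]
finger_gap: 0.508
```

Request:
{"name": "send_rows", "arguments": {
  "commands": "20 0 0 0 0 0 0;20 0 0 10 0 0 0;20 0 0 30 0 0 0;20 0 0 70 0 0 0;20 0 0 110 0 0 0;20 0 20 148 0 0 -0.1;20 13 66 148 0 0 -0.2;20 25 112 148 0 0 -0.3;20 38 158 148 0 0 -0.4;20 50 204 148 0 0 -0.5;20 62 250 148 0 0 -0.6;20 75 296 148 0 0 -0.7"
}}

```text
time: 25.3
position: [0.5131, 0.1606, 0.1509]
tcp_rot: [0.707, 0.02, 0.707, -0.02]
ft_force: [1.4, -0.6, -0.6]
finger_gap: 0.505
```

Request:
{"name": "send_rows", "arguments": {
  "commands": "20 13 46 0 0 0 -0.1;20 26 92 0 0 0 -0.2;20 40 138 0 0 0 -0.213;20 53 184 0 0 0 -0.213;20 60.8 207.1 0 0 0 -0.213;20 60.8 207.1 -20 0 0 -0.213;20 60.8 207.1 -40 0 0 -0.213;20 60.8 207.1 -47 0 0 -0.213;20 60.8 207.1 -47 0 0 -0.213;20 60.8 207.1 -47 0 0 -0.213;20 60.8 207.1 -47 0 0 -0.213"
}}

```text
time: 26.4
position: [0.5745, 0.3662, 0.1047]
tcp_rot: [0.701, 0.094, 0.701, -0.093]
ft_force: [0.4, 0.3, 0.4]
finger_gap: 0.507
```

```bash
python3 - <<'E'
from h import *
print(*jaw())
for c in("side","wrist","scene"):
    f=r.grab_frame(c)
    print(c,"small",fit(f,"blue",(574,366),60,(109,125)),"book",fit(f,"blue",(574,366),80,(83,97)),"pile",fit(f,"blue",(575,366),115,(57,73)))
    cv2.imwrite(f"pics/{c}7.png",f["img"][:,:,::-1])
E
```

```text
26.4 [574.5 366.2 104.7] jaw deg 74.8 ax [ 0.001  0.001 -1.   ] F [0.4 0.3 0.4] gap 0.507 j [-0.34  0.74 -0.5   1.78  0.49  0.75  0.21]
side small [574.5, 364.0, 118.8, 67.2, 49.3, -12.3, 136] book [574.3, 364.7, 89.2, 92.4, 61.3, -15.6, 268] pile [575.4, 363.2, 65.4, 164.3, 118.1, -16.3, 754]
wrist small [574.2, 366.4, 117.4, 70.9, 70.9, 74.5, 15726] book [573.9, 366.2, 87.2, 92.5, 58.2, -15.2, 4431] pile [575.1, 366.2, 63.2, 166.0, 115.0, -15.4, 26289]
scene small [575.8, 363.4, 118.7, 70.4, 60.8, -9.5, 295] book [574.6, 367.5, 88.5, 93.8, 60.5, -15.1, 221] pile [573.9, 366.7, 64.7, 167.3, 115.0, -15.3, 1088]
```

View pics/wrist7.png

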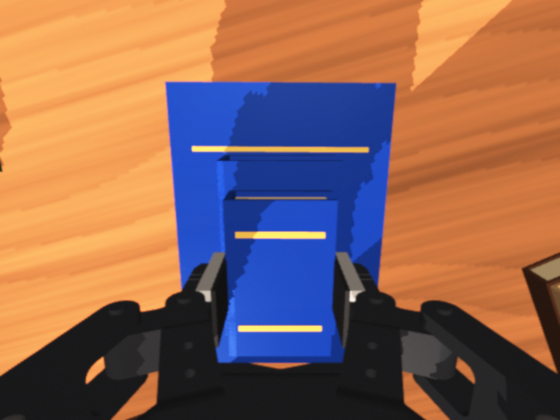

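The wrist view shows blue_small level and squared over blue_large. Feel down.

Request:
{"name": "send_rows", "arguments": {
  "commands": "20 -0.2 0 -5 0 0 0;20 -0.2 0 -8 0 0 0;20 -0.2 0 -9 0 0 0;20 -0.2 0 -9.5 0 0 0;20 -0.2 0 -9.5 0 0 0;20 -0.2 0 -9.5 0 0 0"
}}

```text
time: 27.15
position: [0.5738, 0.366, 0.094]
tcp_rot: [0.701, 0.093, 0.701, -0.093]
ft_force: [-0.5, 0.3, -0.5]
finger_gap: 0.505
```

Request:
{"name": "send_rows", "arguments": {
  "commands": "20 0 0 -0.5 0 0 0;20 0 0 -1 0 0 0;20 0 0 -1 0 0 0"
}}

```text
time: 27.45
position: [0.5738, 0.366, 0.0929]
tcp_rot: [0.701, 0.093, 0.701, -0.093]
ft_force: [0.5, 0.6, -1.7]
finger_gap: 0.507
```

Request:
{"name": "send_rows", "arguments": {
  "commands": "20 0 0 -0.5 0 0 0;20 0 0 -1 0 0 0;20 0 0 -1 0 0 0"
}}

```text
time: 27.75
position: [0.5738, 0.366, 0.0924]
tcp_rot: [0.701, 0.093, 0.701, -0.093]
ft_force: [-0.8, -0.6, 5.2]
finger_gap: 0.507
```

Contact at 5 N. Release, rise, and back away.

Request:
{"name": "send_rows", "arguments": {
  "commands": "58 0 0 0.5 0 0 0;70 0 0 0.5 0 0 0;100 0 0 0.5 0 0 0;100 0 0 0.5 0 0 0;100 0 0 0.5 0 0 0;100 0 0 20 0 0 0;100 0 0 60 0 0 0;100 0 0 110 0 0 0;100 0 0 130 0 0 0;100 0 0 130 0 0 0"
}}

```text
time: 28.75
position: [0.575, 0.3673, 0.226]
tcp_rot: [0.703, 0.095, 0.699, -0.092]
ft_force: [-0.6, 0.6, -0.1]
finger_gap: 0.998
```

```bash
python3 - <<'E'
from h import *
print(*jaw())
for c in("side","wrist","scene"):
    f=r.grab_frame(c)
    print(c,"small",fit(f,"blue",(574,366),60,(101,115)),"book",fit(f,"blue",(574,366),80,(83,97)),"pile",fit(f,"blue",(575,366),115,(57,73)))
    if c!="wrist":print("  red small",fit(f,"red",(512,-319),60,(121,135)),"book",fit(f,"red",(512,-319),80,(103,118)),"pile",fit(f,"red",(512,-319),115,(77,93)))
    cv2.imwrite(f"pics/{c}8.png",f["img"][:,:,::-1])
E
```

```text
28.75 [575.  367.3 226. ] jaw deg 74.8 ax [ 0.005  0.004 -1.   ] F [-0.6  0.6 -0.1] gap 0.998 j [-0.29  0.61 -0.57  1.69  0.39  0.95  0.29]
side small [574.3, 364.3, 107.1, 69.6, 47.0, -16.5, 196] book [574.1, 365.1, 89.3, 92.0, 62.5, -15.5, 218] pile [574.8, 363.3, 65.3, 164.1, 118.8, -15.6, 759]
  red small [510.7, -320.3, 127.1, 70.2, 46.2, 6.8, 1616] book [510.9, -319.5, 109.2, 91.9, 61.1, 6.1, 1286] pile [511.5, -319.6, 85.1, 165.1, 118.5, 6.7, 5971]
wrist small [573.2, 366.1, 105.2, 70.1, 44.1, -15.4, 4530] book [573.9, 366.0, 87.3, 92.1, 58.2, -15.1, 2656] pile [574.5, 366.4, 63.2, 164.3, 114.5, -15.6, 14695]
scene small [574.1, 366.8, 106.9, 72.2, 45.8, -15.2, 382] book [573.8, 367.7, 89.3, 94.0, 59.7, -15.0, 247] pile [574.9, 366.0, 64.7, 165.6, 114.5, -15.7, 1181]
  red small [511.2, -319.2, 127.2, 74.7, 43.9, 6.4, 521] book [512.3, -318.6, 109.5, 94.2, 58.0, 6.2, 360] pile [512.3, -318.7, 85.3, 168.8, 114.9, 6.8, 2000]
```

View pics/side8.png

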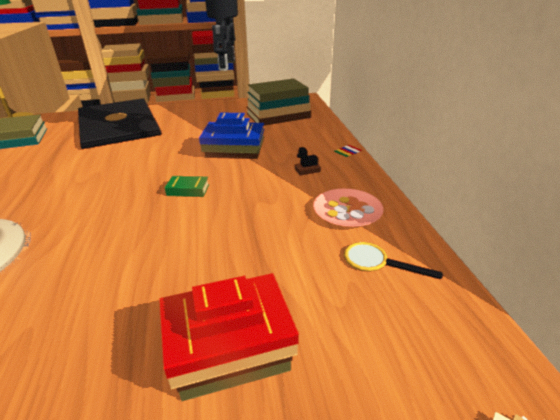

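Both stacks are neat, at (226,325) for red and (232,135) for blue. The green book, dish, magnifier and figure are where they were. Handing in.

```bash
python3 -c "
from station import r
print(r.hand_in())"
```

```text
the job is handed in; nothing more can be done
None
```

I put all four books away and handed the job in after about 29 s of the 136 s allowed. On each pile the larger book lies on the cover and the smaller one lies on top of it. I set each book down by feel and let go only after contact, pressing at about 5–6 N. Blue_large went down harder, peaking at about 19 N, so I eased off before releasing it.

**Last checks:** The wrist-camera fits, which were the cleanest, put each book within about 1.5 mm of the middle of what it lies on and within about 0.7° of square. The measured heights match the book thicknesses.

**Disagreement:** The side and scene views agreed to 1–2 mm. The exceptions were blue_large on its pile, where the side and scene views disagreed by 2–4 mm because few points were visible, and side-view angles off by about 1°.

**Other things:** In the last side picture, the green book, dish, magnifier and figure look to be where they were. I did not measure them again. The gripper was open and clear, about 12 cm above the blue stack.

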